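# Thread the inspection arbor through a bearing ring and lay it in the run-out stand

### The job

Take the inspection arbor out of the run-out stand by its orange grip and thread it, nose first, through the bore of the bearing ring lying in the loading cradle, pressing on until the stop holds the ring and the ring sits fully home against the brass collar - feel for it, never pressing the ring into the cradle or stop with more than about 30 N nor touching it with the fingers. Then lift the ring out on the arbor and lay the arbor gently back in both V-rests where it came from, the same way round, with the ring still home against the collar, and let go. Leave the other parts on the bench alone.

Things in the scene. Friction and masses are not known exactly. Their poses are not given: they have to be found in the camera images.
- arbor: inspection arbor, steel rod 185 mm long, 0.35 kg, lying in the stand's two V-rests, axis 65 mm above the bench. Origin on its axis mid orange grip block (44 long, 16 wide in y, 26 high, flat upright sides); x along the axis to the nose, z up. Along x (mm): tail flange dia 24 -62..-52, journal dia 14 to -22, block to 22, neck dia 14 to 38, brass collar dia 32 to 45, then the seat
- ring: bright steel bearing ring, grooved outside, outer dia 48, bore dia 20, 36 wide, 0.3 to 0.5 kg, lying on its side in the cradle, bore level along the cradle's x, axis 50 mm above the bench. Origin at its centre, x along the bore (y and z turn as it rolls). It starts 2 mm or more short of the cradle's stop
- cradle: fixed loading cradle, blue bed, 90 degree V of slick white plastic (x -10 to 62 mm, edges 23 mm out and 39 high). Origin on the bench under the V's axis; x = threading direction, z up. Across the V stands a dark U-shaped stop, slot 25 mm wide open upwards, clamped with its near face anywhere from x = 26 to 50 mm, not reported. A pushed ring slides along the V (1 to 2 N) until the stop holds it
- rests: fixed run-out stand: grey plate, two dark V-rests (90 degrees, 10 mm thick, tops about 69 mm high). Origin on the bench under the front rest, x from tail rest (at x = -138 mm) to front rest, z up. The arbor's origin lies at x = -101 mm, up to 3 mm off at the start. Dial gauge on a post 154 mm high at x 86, y 66 mm; dial out to y 133
- arbor_seat (a point): point on the arbor's axis 63 mm from its origin: the ring's centre when fully home against the collar. Seat dia 18.5 from 45 to 85 mm, then a cone to 89. Two bowed copper spring leaves on its sides (48 to 80 mm, standing out to 12 mm from the axis): the bore squeezes them in with a 4 to 8 N push, then they drag on the ring with about 2 N and keep it in place
- arbor_front (a point): point on the arbor's axis 101 mm from its origin, mid front journal (dia 14, from 89 to 113 mm; then the nose, tapering to dia 6 at 123 mm); it belongs over the front V-rest
- arbor_tail (a point): point on the arbor's axis 37 mm from its origin towards the tail, mid tail journal; it belongs over the tail V-rest
- rest_front (a point): centre of a journal lying in the front V-rest, 65 mm above the bench (fixed on the stand)
- rest_tail (a point): centre of a journal lying in the tail V-rest, 65 mm above the bench (fixed on the stand)
- spare_ring: bystander: loose steel ring lying flat on the bench, dia 52, 22 high, origin under its centre
- cage: bystander: loose brass bearing cage lying flat on the bench, dia 60, 10 high, origin under its centre
- oil: bystander: small white oil bottle with a red cap, standing on the bench, dia 48, 95 high, origin under its centre
There are look-alikes about, which are no part of the job. Of the things like the arbor, leave any that is green or purple; of the rest the larger one is meant.

How it is judged (in metres and radians):
On the way, in this order (a step that is already met when the one before it is completed fails the run):
1. the ring is home against the arbor's collar (x of ring in the frame of arbor below 0.0645 m and distance between ring and arbor_seat below 0.004 m and angle between the x axis of ring and the x axis of arbor, either way round below 0.12 rad), for 0.2 s.
2. the ring is carried clear of the cradle on the arbor (height (world z) of ring above 0.1 m and distance between ring and arbor_seat below 0.006 m), for 0.2 s.
At the end, for the whole second after the job is handed in: the arbor, released and at rest, lies in both V-rests the same way round as at the start (each journal's middle within 7 mm of its rest's point), with the ring on its seat, home to within 2 mm of the collar, the ring at rest too (distance between arbor_front and rest_front below 0.007 m and distance between arbor_tail and rest_tail below 0.007 m and x of ring in the frame of arbor below 0.065 m and distance between ring and arbor_seat below 0.005 m and linear speed of each of arbor, ring below 0.02 m/s); the robot touches nothing.
It fails at once if the ring is pressed against the cradle or its stop with more than 30 N (contact force between ring and cradle above 30 N).
It fails at once if the fingers touch the ring (contact force between the fingers and ring above 0.5 N).
It fails at once if the arbor is dropped or banged into the rests (pressed on them with more than 60 N, or moving faster than 0.35 m/s within 10 mm above them) (contact force between arbor and rests above 60 N or (horizontal distance between arbor_front and rest_front below 0.02 m and height (world z) of arbor below 0.075 m and linear speed of arbor above 0.35 m/s)).
It fails at once if a bystander is shoved more than 30 mm (distance of any of spare_ring, cage, oil from where it was at the start of the episode above 0.03 m).
It also fails if it takes over 69 s, if anything falls off the work surface, if the arm or the gripper's body presses on something with over 40 N, if the wrist force passes 120 N, or if a joint passes its speed limit or range.

### The arm

A 6-joint arm with a two-finger parallel gripper is mounted at the origin on the work surface. World frame = base frame: x ahead of the robot, y to its left, z up, the work surface at z = 0. Lengths are in m, angles in degrees, forces in N, time in s.
With the tool pointing down it reaches from about 0.375 to 0.925 m from the base axis. Payload 5.7 kg.
Tool frame: the origin (TCP) lies at the very end of the fingers, on their centre line; the grasp point (between the pads) lies 19 mm behind it; z points along the fingers, y is the direction in which the jaws open and shut (so a half turn about z gives the same grasp; the last joint's range is limited). The gripper opens to 88 mm and grips with 3 to 60 N. Pads are 20 mm wide; open, the fingers measure 115 mm over their backs; the gripper's body (75 mm by 178 mm) begins 61 mm behind the grasp point.
Start: joints at [-76.61, 20.558, 86.54, -0, 72.909, -6.595], TCP at [0.205, -0.564, 0.197] pointing down, gripper open.
Joint ranges: [-170.27, 170.27], [-57.76, 135], [12.27, 136.19], [-55.21, 235.2], [11.17, 155.16], [-170.74, 170.74]. Speed limits (degrees/s): [136.94, 136.94, 180, 180, 180, 180].

### API

Orientations are given as a 3x3 rotation matrix whose columns are the frame's x, y, z axes.
In Python, from station import robot, jaws, kin, status, imaging gives the robot as it stands. The module is installed in compiled form; this text tells all that it offers. Calls block until the motion is done:
- robot.movep(position, orientation): joint-space move of the TCP to a pose.
- robot.line_to(position, v=0.15, frame=None): straight line of the TCP; frame=None keeps the orientation; v is the mean speed in m/s.
- robot.move_joints(angles): joint-space move.
- jaws.gripper_to(opening, newtons=None): opening from 0.0 (shut) to 1.0 (fully open); newtons is the grip in N (None keeps the last); returns when the fingers have stopped.
- robot.dwell(seconds).
- kin.ik(position, orientation): joint angles nearest the present ones, or None.
- status.state(): the state.
- imaging.snapshot(name): name is "side" or "top"; returns (picture, depth): 480x640x3 uint8, blue, green, red; 480x640 float32, m along the optical axis (not along the pixel's ray), 0 where there is no reading.
- imaging.camera_info(name): a dict with "fx", "fy", "cx", "cy" (pixels), "rvec" (rotation vector, rad) and "tvec" (3), from world to camera coordinates, as OpenCV has them. Camera axes: x right, y down, z forward; pixel columns grow to the right and rows downward; lengths in m; the calibration is good to about 2 mm. A picture is of the moment at which its call begins. camera_info takes no time and is no camera call.
A pose or a line that the arm cannot do raises robot.PlanningError and nothing moves.
- robot.sign_off(): hands the job in, once; it reports no verdict.
The state is a dict: "t": time; "q": joint angles; "joint_vel": joint speeds; "joint_efforts": joint torques, N m; "tool_pos": TCP position; "tool_rot": TCP orientation; "ft_force": force on the tool from outside, world axes, zero at the start; "moment": the same for the moment, N m; "grip_width": opening from 0.0 (shut) to 1.0 (fully open).
Only numpy, scipy, OpenCV 4.12 (cv2) and the standard library are available. Lean on these libraries where they do the work, as an engineer would, in place of code of your own. Each camera call takes 0.05 s, during which the arm holds its last target.

## Working session

There is one attempt and no reset: what is moved stays moved. The work goes in short steps, each a Python script; the robot and the scene stay as the last script left them, time stands still between calls to the robot, and variables do not carry over. Pictures are saved under pics/ and viewed, and the job is handed in when it is done.

```bash
mkdir -p pics
python3 - <<'E'
from station import robot, jaws, kin, status, imaging
import cv2,numpy as np
for n in("side","top"):
    p,d=imaging.snapshot(n); cv2.imwrite(f"pics/{n}0.png",p); np.save(f"pics/{n}0.npy",d)
    i=imaging.camera_info(n); print(n,i)
    R=cv2.Rodrigues(np.array(i['rvec'],float))[0]; print(-R.T@np.array(i['tvec']).ravel(), R[2])
print(status.state())
E
```

```text
side {'fx': 472.58660982442956, 'fy': 472.58660982442956, 'cx': 318.7651333886336, 'cy': 242.21939087107927, 'rvec': array([ 0.11019159, -2.85951966,  1.20397762]), 'tvec': array([0.53118668, 0.13297789, 0.75973895])}
[0.48948387 0.49123704 0.62939447] [ 0.0615815  -0.71282339 -0.69863477]
top {'fx': 572.7921216548489, 'fy': 572.7921216548489, 'cx': 321.7971757936735, 'cy': 237.25293606070153, 'rvec': array([ 2.2042706 , -2.17869306,  0.080596  ]), 'tvec': array([-0.08220656,  0.54688068,  0.99591366])}
[ 0.48091982 -0.06852796  1.03038851] [ 0.06594219 -0.00718783 -0.99779756]
{'t': 0.1, 'q': array([-7.66103567e+01,  2.05936342e+01,  8.65927441e+01,  1.91299016e-04,
        7.29102487e+01, -6.59486885e+00]), 'joint_vel': array([ 0.0057471 , -0.01972836, -0.07882782, -0.02120422, -0.0316354 ,
        0.07561545]), 'joint_efforts': array([ 1.51113068e-04, -5.16358137e+01, -2.71406114e+01,  6.76667271e-02,
        2.76130327e-02, -2.44754284e-05]), 'tool_pos': array([ 0.20489397, -0.56320782,  0.1959958 ]), 'tool_rot': array([[ 9.39785414e-01,  3.41764870e-01, -3.87431852e-04],
       [ 3.41765033e-01, -9.39784001e-01,  1.64135498e-03],
       [ 1.96855216e-04, -1.67493213e-03, -9.99998578e-01]]), 'ft_force': array([-0.01285563, -0.15664834, -0.07712082]), 'moment': array([ 0.0443162 ,  0.00900344, -0.02211396]), 'grip_width': 1.0000592334530312}
```

View pics/side0.png

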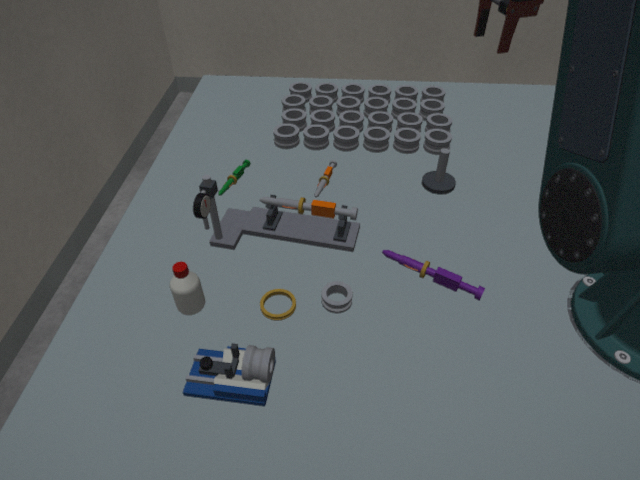

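View pics/top0.png

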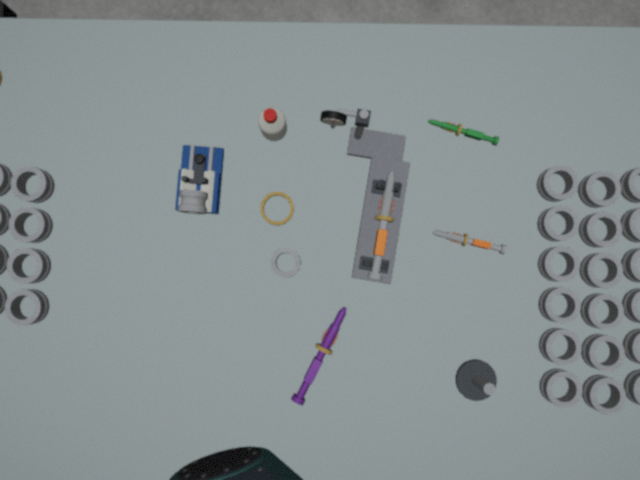

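Run:
```python
import cv2,numpy as np
t=cv2.imread("pics/top0.png"); s=cv2.imread("pics/side0.png")
a=cv2.resize(t[160:290,330:430],None,fx=4.6,fy=4.6,interpolation=cv2.INTER_CUBIC)
b=cv2.resize(t[135:225,165:235],None,fx=4.6,fy=4.6,interpolation=cv2.INTER_CUBIC)
h=np.zeros((598,800,3),np.uint8); h[:a.shape[0],:a.shape[1]]=a[:598]; h[:b.shape[0],470:470+b.shape[1]]=b
cv2.imwrite("pics/cropT.png",h)
a=cv2.resize(s[170:260,190:370],None,fx=4,fy=4,interpolation=cv2.INTER_CUBIC)
b=cv2.resize(s[335:410,175:295],None,fx=3,fy=3,interpolation=cv2.INTER_CUBIC)
h=np.zeros((600,800,3),np.uint8); h[:a.shape[0],:a.shape[1]]=a; h[365:365+b.shape[0],:b.shape[1]]=b
cv2.imwrite("pics/cropS.png",h)
```

```text
(no output)
```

View pics/cropT.png

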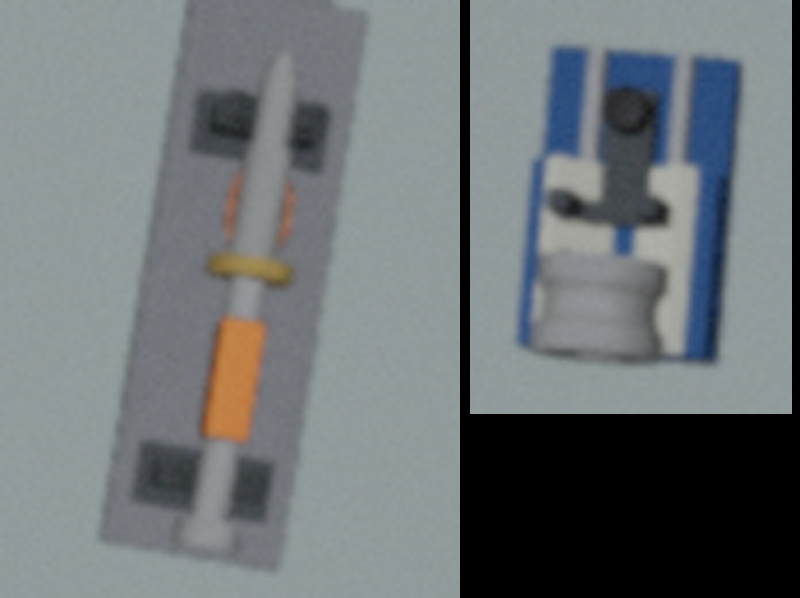

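View pics/cropS.png

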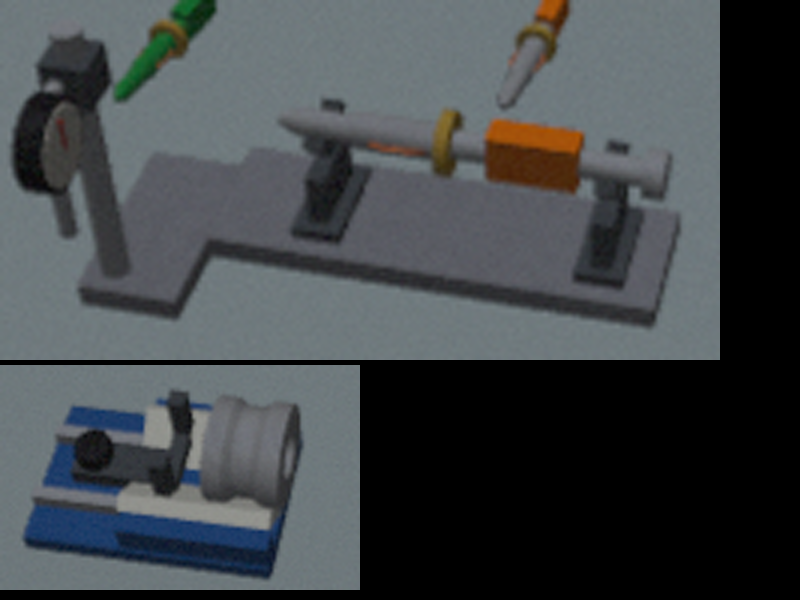

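```bash
cat > h.py <<'E'
from station import robot, jaws, kin, status, imaging
import cv2,numpy as np
def cam(n):
    i=imaging.camera_info(n); R=cv2.Rodrigues(np.array(i['rvec'],float))[0]; t=np.array(i['tvec'],float).ravel()
    return i,R,t
def cloud(n,d):
    i,R,t=cam(n); v,u=np.mgrid[:480,:640]
    P=np.stack([(u-i['cx'])/i['fx']*d,(v-i['cy'])/i['fy']*d,d],-1)
    return (P-t)@R
def ray(n,uv,z):
    i,R,t=cam(n); uv=np.atleast_2d(np.asarray(uv,float))
    D=np.c_[(uv[:,0]-i['cx'])/i['fx'],(uv[:,1]-i['cy'])/i['fy'],np.ones(len(uv))]@R
    C=-R.T@t; return C+D*((z-C[2])/D[:,2])[:,None]
E
python3 - <<'E'
from h import *
def stats(n,m,zr,W):
    k=m&(W[...,2]>zr[0])&(W[...,2]<zr[1]); return k
for n in("top","side"):
    p=cv2.imread(f"pics/{n}0.png"); d=np.load(f"pics/{n}0.npy"); W=cloud(n,d)
    hsv=cv2.cvtColor(p,cv2.COLOR_BGR2HSV); H,S,V=cv2.split(hsv)
    print(n,"bench z",np.median(W[300:330,420:440,2] if n=="top" else W[420:450,300:400,2]),"noise",np.std(W[420:440,350:370,2]))
    reg=np.zeros((480,640),bool)
    if n=="top": reg[160:290,360:425]=1
    else: reg[190:225,295:350]=1
    m=(H>5)&(H<18)&(S>150)&reg
    m=m.astype(np.uint8); nb,l,st,c=cv2.connectedComponentsWithStats(m); k=1+np.argmax(st[1:,4]); m=l==k
    print("orange",st[k],c[k]); print(" rect",cv2.minAreaRect(np.argwhere(m)[:,::-1].astype(np.float32)))
    Q=W[m]; print(" zpct",np.percentile(Q[:,2],[2,25,50,75,98]))
    T=Q[(Q[:,2]>.073)]; print(" top n",len(T),T.mean(0), T.min(0),T.max(0)); 
    mu=T.mean(0)[:2]; w,v=np.linalg.eigh(np.cov(T[:,:2].T)); a=v[:,1]; print(" yaw",np.degrees(np.arctan2(a[1],a[0])))
    # blue
    mb=(H>95)&(H<125)&(S>120); print("blue n",mb.sum(), ray(n,cv2.minAreaRect(np.argwhere(mb)[:,::-1].astype(np.float32))[0],0.01))
E
```

```text
top bench z -0.0001730746186241976 noise 0.001848465793657596
orange [375 230  12  25 207] [380.14975845 242.11111111]
 rect ((380.0489196777344, 242.00733947753906), (8.801533699035645, 23.734472274780273), 8.53076457977295)
 zpct [0.07397794 0.07609689 0.0775417  0.07867299 0.08083483]
 top n 205 [ 0.53662921 -0.17227604  0.08213278] [ 0.48091982 -0.18247093  0.07339049] [ 0.55707323 -0.06852796  1.03038851]
 yaw 154.0424210064457
blue n 764 [[0.56944045 0.17857065 0.01      ]]
side bench z -0.0002461105588014293 noise 0.00106877245261896
orange [312 200  24  18 336] [322.9672619  208.19047619]
 rect ((323.02996826171875, 208.28997802734375), (23.617366790771484, 14.707822799682617), 8.130102157592773)
 zpct [0.05507153 0.06417464 0.0726999  0.07690495 0.0790628 ]
 top n 165 [ 0.53714193 -0.15918559  0.08681128] [ 0.48948387 -0.18380598  0.07304869] [0.55886211 0.49123704 0.62939447]
 yaw 94.3971412616909
blue n 2344 [[ 0.3654302 -0.2671828  0.01     ]]
```

```bash
cat > meas.py <<'E'
from h import *
from scipy.optimize import least_squares
def line(Q):
    vx,vy,x0,y0=cv2.fitLine(Q[:,:2].astype(np.float32).reshape(-1,1,2),cv2.DIST_HUBER,0,1e-4,1e-4).ravel()
    if vx<0: vx,vy=-vx,-vy
    return np.degrees(np.arctan2(vy,vx)),x0,y0
out={}
for n in("top","side"):
    p=cv2.imread(f"pics/{n}0.png"); d=np.load(f"pics/{n}0.npy"); W=cloud(n,d)
    H,S,V=cv2.split(cv2.cvtColor(p,cv2.COLOR_BGR2HSV)); ok=d>0
    m=(H>5)&(H<18)&(S>150)&ok&(W[...,2]>.074)&(W[...,2]<.083)&(abs(W[...,0]-.53)<.05)&(abs(W[...,1]+.17)<.03)
    Q=W[m]; yaw,x0,y0=line(Q); print(n,"block top",Q.mean(0),(np.percentile(Q,1,0)+np.percentile(Q,99,0))[:2]/2,"yaw",yaw)
    # rod
    m=ok&(W[...,2]>.062)&(W[...,2]<.085)&(W[...,0]>.44)&(W[...,0]<.68)&(abs(W[...,1]+.172)<.035)&~((V<75))
    Q=W[m]; yaw,x0,y0=line(Q); a=np.radians(yaw); e=np.array([np.cos(a),np.sin(a)]); s=(Q[:,:2])@e
    print(" rod n",len(Q),"yaw",yaw,"y at x=.537:",y0+(.537-x0)*np.tan(a),"extent ends",[np.round(Q[np.argsort(s)[k],:2],4) for k in(2,-3)])
    # ring
    m=ok&(W[...,2]>.05)&(W[...,2]<.085)&(abs(W[...,0]-.55)<.1)&(abs(W[...,1]-.17)<.08)
    Q=W[m]; Q=Q[(Q[:,2]>.054)]
    out[n]=Q; u=np.argwhere(m); print(" hi pts",len(Q),Q.min(0),Q.max(0), "px",u.min(0),u.max(0))
np.savez("ringpts.npz",**out)
E
python3 meas.py
```

```text
top block top [ 0.53701999 -0.17285602  0.07755915] [ 0.53645217 -0.17253956] yaw -8.966599
 rod n 1147 yaw -8.987656 y at x=.537: -0.17273618 extent ends [array([ 0.4755, -0.1662]), array([ 0.6575, -0.1887])]
 hi pts 627 [0.58480977 0.1230866  0.05400974] [0.64694645 0.16992759 0.07971121] px [176 178] [213 207]
side block top [ 0.53802768 -0.17151685  0.07693618] [ 0.53757095 -0.17215533] yaw -9.118788
 rod n 816 yaw -10.026648 y at x=.537: -0.1674145 extent ends [array([ 0.478 , -0.1608]), array([ 0.6583, -0.1893])]
 hi pts 955 [0.58617473 0.12355701 0.054039  ] [0.64878185 0.17288935 0.07737238] px [344 224] [381 274]
```

```bash
cat > ring.py <<'E'
from h import *
from scipy.optimize import least_squares
o=np.load("ringpts.npz")
for n in("top","side","both"):
    Q=np.r_[o["top"],o["side"]] if n=="both" else o[n]
    Q=Q[Q[:,0]<.618]   # exclude the stop
    def f(p):
        a=p[1]; y=(Q[:,1]-p[0])*np.cos(a)-(Q[:,0]-.603)*np.sin(a)
        return np.hypot(y,Q[:,2]-p[3])-p[2]
    r=least_squares(f,[.147,0,.024,.05],loss="soft_l1",f_scale=.002); print(n,len(Q),"y@.603",r.x[0],"yaw",np.degrees(r.x[1]),"R",r.x[2],"z",r.x[3])
# blue/white bed edges
for n in("top","side"):
    p=cv2.imread(f"pics/{n}0.png"); d=np.load(f"pics/{n}0.npy"); W=cloud(n,d); H,S,V=cv2.split(cv2.cvtColor(p,cv2.COLOR_BGR2HSV)); ok=d>0
    reg=ok&(abs(W[...,0]-.63)<.12)&(abs(W[...,1]-.147)<.09)
    for nm,m in(("blue",reg&(H>95)&(H<125)&(S>120)),):
        Q=W[m]; c,s,a=cv2.minAreaRect(Q[:,:2].astype(np.float32)); print(n,nm,c,s,a,"z",np.percentile(Q[:,2],[2,50,98]))
        xs=np.linspace(.60,.66,7)
        for x in xs:
            q=Q[abs(Q[:,0]-x)<.003]; print("  x %.3f y %.4f %.4f mid %.4f"%(x,q[:,1].min(),q[:,1].max(),(q[:,1].min()+q[:,1].max())/2))
    for z0,z1 in((.06,.085),(.05,.085)):
        m=reg&(W[...,2]>z0)&(W[...,2]<z1); Q=W[m]
        print(n,"top profile x", np.percentile(Q[:,0],[1,5]))
    E=W[reg&(V<80)&(S<110)&(W[...,2]>.015)]; print(n,"dark stop",np.percentile(E,[2,50,98],axis=0))
    N=W[reg&(W[...,2]>.055)&(W[...,2]<.072)]; print(n,"hist x",np.histogram(N[:,0],np.arange(.58,.66,.004)))
E
python3 ring.py
```

```text
top 511 y@.603 0.1474762588033824 yaw -3.6760880809300334 R 0.022586054182433896 z 0.04979834032521027
side 723 y@.603 0.14778433317240006 yaw -6.330960817230746 R 0.021572822985559018 z 0.05105681162527623
both 1234 y@.603 0.1475163846791202 yaw -5.252187804175618 R 0.022239313323571423 z 0.05029200668940028
top blue (0.6500654220581055, 0.14328300952911377) (0.0715041309595108, 0.1181870624423027) 86.65765380859375 z [0.00792656 0.01238863 0.02979489]
  x 0.600 y 0.1110 0.1815 mid 0.1462
  x 0.610 y 0.1102 0.1800 mid 0.1451
  x 0.620 y 0.1098 0.1804 mid 0.1451
  x 0.630 y 0.1088 0.1786 mid 0.1437
  x 0.640 y 0.1085 0.1796 mid 0.1440
  x 0.650 y 0.1076 0.1776 mid 0.1426
  x 0.660 y 0.1076 0.1777 mid 0.1427
top top profile x [0.5854879  0.58712845]
top top profile x [0.58514955 0.58678875]
top dark stop [[0.63763069 0.12466607 0.02401251]
 [0.6635499  0.14189626 0.03551898]
 [0.68873916 0.15904724 0.06200673]]
top hist x (array([ 0, 44, 35, 44, 54, 50, 50, 58, 45, 44, 14,  0,  0,  0, 13, 28, 14,
        0,  0,  0]), array([0.58 , 0.584, 0.588, 0.592, 0.596, 0.6  , 0.604, 0.608, 0.612
[... 297 characters left out ...]
y 0.1731 0.1843 mid 0.1787
  x 0.620 y 0.1725 0.1843 mid 0.1784
  x 0.630 y 0.1717 0.1834 mid 0.1776
  x 0.640 y 0.1087 0.1830 mid 0.1459
  x 0.650 y 0.1698 0.1827 mid 0.1763
  x 0.660 y 0.1092 0.1817 mid 0.1455
side top profile x [0.58679194 0.58787593]
side top profile x [0.58648863 0.58779176]
side dark stop [[0.58648779 0.12675327 0.01704419]
 [0.64411267 0.14984112 0.03918792]
 [0.69839631 0.17152208 0.06445037]]
side hist x (array([ 0, 51, 65, 56, 57, 73, 76, 80, 71, 59, 55,  6,  0,  0, 12, 42, 39,
        5,  0,  0]), array([0.58 , 0.584, 0.588, 0.592, 0.596, 0.6  , 0.604, 0.608, 0.612,
       0.616, 0.62 , 0.624, 0.628, 0.632, 0.636, 0.64 , 0.644, 0.648,
       0.652, 0.656, 0.66 ]))
```

Look-alikes (top view): arbor in stand, grey with orange grip (382,240); smaller one with an orange grip on the bench (470,241); green (463,131); purple (320,355). I choose the larger one, lying in the stand. The crop confirms the orange block, brass collar and nose pointing up the picture (+x).

```bash
cat >> h.py <<'E'
GX=.008
YA=np.radians(-9.0); A0=np.array([.537,-.1726,.065])
YC=np.radians(-3.4); RC=np.array([.604,.1474,.05])
def Rt(a): c,s=np.cos(a),np.sin(a); return np.array([[c,s,0],[s,-c,0],[0,0,-1.]])
def tcp(o,a): return np.asarray(o,float)+np.array([GX*np.cos(a),GX*np.sin(a),-.019])
U=np.array([np.cos(YC),np.sin(YC),0]); Nn=np.array([-U[1],U[0],0])
def F(): 
    s=status.state(); return s['ft_force'],s['moment']
E
python3 - <<'E'
from h import *
for o,a in((A0,YA),(A0+[0,0,.12],YA),(RC-.16*U,YC),(RC-.16*U+[0,0,.12],YC),(RC-.045*U,YC),(RC-.045*U+[0,0,.12],YC)):
    q=kin.ik(tcp(o,a),Rt(a)); print(None if q is None else np.round(q,1))
robot.movep(tcp(A0+[0,0,.1],YA),Rt(YA))
robot.line_to(tcp(A0,YA),v=.1)
s=status.state(); print(s['t'],s['tool_pos'],tcp(A0,YA),s['ft_force'])
f0=s['ft_force']
jaws.gripper_to(0.0,8); robot.dwell(.2)
s=status.state(); print(s['t'],s['tool_pos'],s['grip_width']*88,s['ft_force']-f0)
p,d=imaging.snapshot("side"); cv2.imwrite("pics/g.png",cv2.resize(p[120:300,180:420],None,fx=3,fy=3))
E
```

```text
[-24.6  28.3  98.8  -0.   52.9  74.4]
[-24.6  20.   92.2  -0.   67.8  74.4]
[ 10.8  23.9 111.3  -0.   44.8 104.2]
[ 10.8  13.5 104.4  -0.   62.  104.2]
[  8.   30.4  97.5  -0.   52.  101.4]
[  8.   22.   91.4  -0.   66.6 101.4]
3.1333 [ 0.54545801 -0.17414003  0.04657949] [ 0.54490151 -0.17385148  0.046     ] [-0.63202496 -1.01760255  0.66174918]
4.4333 [ 0.54495042 -0.17424075  0.04603729] 15.89194353056433 [-0.04637626 -1.57929052 -1.16078039]
```

View pics/g.png

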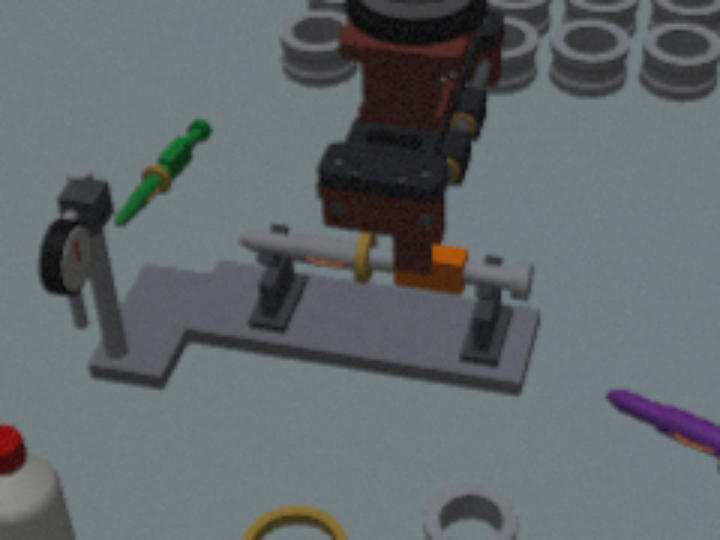

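The jaws closed on the 16 mm block with little side force. Next: tighten, lift, take a force baseline and move to the cradle.

Run:
```python
from h import *
jaws.gripper_to(0.0,60); robot.dwell(.2)
s=status.state(); print(s['t'],s['tool_pos'],s['ft_force'],s['moment'])
np.save("home.npy",s['tool_pos'])
robot.line_to(tcp(A0+[0,0,.02],YA),v=.05); robot.dwell(.2)
print("lifted",status.state()['tool_pos'],*F())
robot.line_to(tcp(A0+[0,0,.12],YA),v=.12)
b=RC-.165*U+[0,0,.12]
robot.line_to(tcp([A0[0]-.06,A0[1],.185],YA),v=.15)
robot.line_to(tcp([b[0],b[1],.185],YC),v=.25,frame=Rt(YC))
robot.line_to(tcp(RC-.165*U+[0,0,.05],YC),v=.15); robot.dwell(.3)
s=status.state();print(s['t'],s['tool_pos'],tcp(RC-.165*U+[0,0,.05],YC),*F(),s['grip_width'])
for n in("side","top"):
    p,d=imaging.snapshot(n); cv2.imwrite(f"pics/{n}1.png",p); np.save(f"pics/{n}1.npy",d)
a=cv2.imread("pics/side1.png")[270:440,160:420]; b=cv2.imread("pics/top1.png")[130:300,140:260]
cv2.imwrite("pics/c1.png",np.hstack([cv2.resize(a,None,fx=2.,fy=2.),cv2.resize(b,None,fx=2,fy=2)]))
```

```text
4.9 [ 0.54498462 -0.17418113  0.04607709] [-0.38057037 -4.3845301   0.01665804] [-0.91765047  0.23942431 -0.02266059]
lifted [ 0.54462656 -0.17365301  0.06570938] [ 0.41551081  0.90847246 -3.88480938] [ 0.01881367 -0.01331427 -0.01570267]
9.6833 [0.44790023 0.15684811 0.08173344] [0.44727635 0.1567111  0.081     ] [-0.44485758 -0.31112374 -3.47222724] [ 0.0389497   0.05428309 -0.03849219] 0.1723416524197699
```

View pics/c1.png

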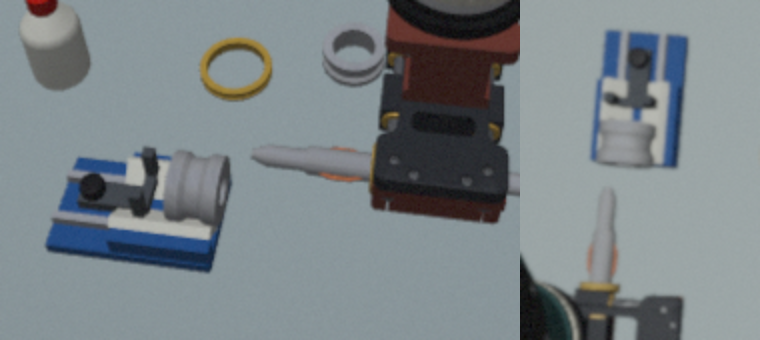

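```bash
cat > rod.py <<'E'
from h import *
from scipy.optimize import least_squares
def rod(tag,z0,verbose=True):
    for n in("top","side"):
        d=np.load(f"pics/{n}{tag}.npy"); W=cloud(n,d); tp=status.state()['tool_pos']; o=tp-np.array([GX*np.cos(YC),GX*np.sin(YC),-.019])
        s=(W-o)@U; y=(W-o)@Nn; dz=W[...,2]-o[2]; ok=d>0
        for lo,hi,r in((.090,.112,.007),(.050,.083,.00925)):
            m=ok&(s>lo)&(s<hi)&(abs(y)<.02)&(dz>-.004)&(dz<.02); Q=np.c_[y[m],dz[m]]
            f=lambda p:np.hypot(Q[:,0]-p[0],Q[:,1]-p[1])-r
            q=least_squares(f,[0,0],loss="soft_l1",f_scale=.001)
            print(n,lo,len(Q),"y,z offset mm",np.round(q.x*1e3,2))
if __name__=="__main__":
    import sys; rod(sys.argv[1],0)
E
python3 rod.py 1
```

```text
top 0.09 119 y,z offset mm [ 0.1  -0.36]
top 0.05 277 y,z offset mm [-0.32 -0.53]
side 0.09 184 y,z offset mm [-0.43 -0.04]
side 0.05 400 y,z offset mm [-0.28 -0.22]
```

```bash
cat >> h.py <<'E'
def floc(f0):
    f=np.mean([status.state()['ft_force'] for _ in range(3)],0)-f0
    return np.array([f@U,f@Nn,f[2]])
E
python3 - <<'E'
from h import *
g=lambda s,y=0,z=0: tcp(RC+s*U+y*Nn+[0,0,z],YC)
robot.line_to(g(-.165),v=.08); robot.dwell(.4)
L=[]
for _ in range(5):
    s=status.state(); L.append(s['ft_force']); print(s['tool_pos']-g(-.165)); robot.dwell(.05)
f0=np.mean(L,0); np.save("f0.npy",f0); print(f0,np.std(L,0))
for s in(-.145,-.135,-.125,-.118,-.113,-.110):
    robot.line_to(g(s),v=.03); f=floc(f0); print(s,np.round(f,2),(status.state()['tool_pos']-g(s))*1e3)
    if np.linalg.norm(f)>6: break
print(status.state()['t'])
E
```

```text
[1.92807510e-04 4.18035175e-05 2.58042952e-04]
[1.10230610e-04 1.86826592e-05 1.66278039e-04]
[1.04395429e-04 3.45022619e-05 1.37273146e-04]
[9.25871312e-05 1.31449626e-05 9.40133445e-05]
[4.40260947e-05 1.67168047e-05 4.71472398e-05]
[-0.13302881  0.08664828 -3.35534475] [0.69823833 0.25956021 0.57763547]
-0.145 [1.06 0.69 0.22] [-0.29110779 -0.05592809 -0.09114632]
-0.135 [ 0.35  0.11 -0.72] [ 0.17740509 -0.0023864  -0.0231829 ]
-0.125 [-0.03  0.22  0.15] [ 0.16271222 -0.03419548 -0.03326693]
-0.118 [-0.29  0.56 -0.01] [0.30080546 0.0069389  0.02027038]
-0.113 [ 0.43 -0.56 -0.72] [ 0.39662112 -0.00345711  0.0486829 ]
-0.11 [0.1  0.08 0.73] [ 0.2906196  -0.00445489  0.04433734]
13.9417
```

Run:
```python
from h import *
g=lambda s,y=0,z=0: tcp(RC+s*U+y*Nn+[0,0,z],YC)
f0=np.load("f0.npy")
s=-.110
while s<-.068:
    s+=.003
    robot.line_to(g(s),v=.03); f=floc(f0); print(round(s,4),np.round(f,2))
    if np.linalg.norm(f)>7: break
print(status.state()['t'])
for n in("side","top"):
    p,d=imaging.snapshot(n); cv2.imwrite(f"pics/{n}2.png",p); np.save(f"pics/{n}2.npy",d)
a=cv2.imread("pics/side2.png")[320:420,170:350]; b=cv2.imread("pics/top2.png")[130:230,150:250]
cv2.imwrite("pics/c2.png",np.hstack([cv2.resize(a,None,fx=2.8,fy=2.8),cv2.resize(b,None,fx=2.8,fy=2.8)]))
```

```text
-0.107 [-0.15 -0.32  0.05]
-0.104 [ 0.19 -0.25  0.17]
-0.101 [-0.28  0.59 -0.07]
-0.098 [ 0.33 -0.77 -0.08]
-0.095 [-0.61 -0.85 -0.06]
-0.092 [-0.91 -0.04 -0.91]
-0.089 [-0.31  0.41 -1.26]
-0.086 [-1.05  0.94 -1.19]
-0.083 [-0.34 -0.11 -0.93]
-0.08 [-0.32  0.89 -0.68]
-0.077 [-0.46 -0.08 -0.64]
-0.074 [-0.54  0.29 -0.74]
-0.071 [ 1.74  0.82 -0.94]
-0.068 [ 1.02  0.24 -1.25]
17.4417
```

View pics/c2.png

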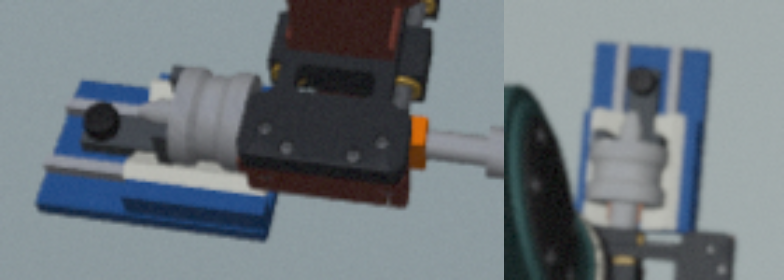

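Run:
```python
from h import *
g=lambda s,y=0,z=0: tcp(RC+s*U+y*Nn+[0,0,z],YC)
f0=np.load("f0.npy")
s=-.068; st=.002; L=[]
while s<-.03:
    s+=st
    robot.line_to(g(s),v=.02); f=floc(f0); x=(status.state()['tool_pos']-g(s))@U*1e3; print(round(s,4),np.round(f,2),round(x,2))
    if s>-.056: st=.001
    if -f[0]>9: st=.0005
    if -f[0]>15 or abs(f[1])>8 or abs(f[2])>10: break
np.save("s.npy",s); print(status.state()['t'])
```

```text
-0.066 [-0.15  0.21 -0.64] -0.07
-0.064 [-1.6   0.41 -0.93] -0.18
-0.062 [-1.03  0.39  0.03] 0.15
-0.06 [-1.02 -0.6  -0.77] 0.33
-0.058 [-1.33  0.08 -1.15] 0.3
-0.056 [-1.87 -0.21  0.79] 0.34
-0.055 [-1.73  0.53 -0.39] 0.04
-0.054 [-1.72  0.4  -0.26] 0.09
-0.053 [-2.35 -0.48 -0.03] 0.1
-0.052 [-1.86  0.52 -1.12] 0.17
-0.051 [-1.27 -1.29  0.07] 0.17
-0.05 [-1.63  0.34 -0.69] 0.16
-0.049 [-1.85 -0.68 -0.34] 0.17
-0.048 [-1.49  0.35 -1.28] 0.17
-0.047 [-1.46  0.93 -0.11] 0.17
-0.046 [-3.01 -0.35  0.34] -0.36
-0.045 [-4.89  0.6   2.09] -1.42
-0.044 [-7.2   0.75  3.15] -2.42
-0.043 [-8.94  1.32  5.11] -3.47
-0.042 [-11.85   1.41   6.6 ] -4.51
-0.0415 [-11.44   0.87   6.36] -5.04
-0.041 [-12.47   2.24   7.88] -5.54
-0.0405 [-13.94   2.6    8.95] -6.06
-0.04 [-15.45   1.55   9.71] -6.62
23.5417
```

Run:
```python
from h import *
g=lambda s,y=0,z=0: tcp(RC+s*U+y*Nn+[0,0,z],YC)
s=float(np.load("s.npy")); st=status.state(); print((st['tool_pos']-g(s))*1e3, st['tool_rot'][:,2], st['grip_width']*88)
for n in("side","top"):
    p,d=imaging.snapshot(n); cv2.imwrite(f"pics/{n}3.png",p); np.save(f"pics/{n}3.npy",d)
a=cv2.imread("pics/side3.png")[320:420,170:350]; b=cv2.imread("pics/top3.png")[130:230,150:250]
cv2.imwrite("pics/c3.png",np.hstack([cv2.resize(a,None,fx=2.8,fy=2.8,interpolation=2),cv2.resize(b,None,fx=2.8,fy=2.8,interpolation=2)]))
o=st['tool_pos']-np.array([GX*np.cos(YC),GX*np.sin(YC),-.019])
for n in("side","top"):
  for k in("2","3"):
    W=cloud(n,np.load(f"pics/{n}{k}.npy")); W=W[(W[...,2]>.062)&(W[...,2]<.08)&(abs((W-RC)@Nn)<.02)]
    x=(W-RC)@U*1e3; print(n,k,np.histogram(x,np.arange(-40,60,4)))
```

```text
[-6.61291664  0.28030499 -0.70478031] [-1.12578393e-02 -1.10359131e-04 -9.99936622e-01] 15.258483711092936
side 2 (array([ 0,  0,  0,  0,  0,  0,  0,  0,  0,  9, 75, 74, 65, 56, 66, 72, 81,
       80, 63,  4, 11,  0,  0,  0]), array([-40, -36, -32, -28, -24, -20, -16, -12,  -8,  -4,   0,   4,   8,
        12,  16,  20,  24,  28,  32,  36,  40,  44,  48,  52,  56]))
side 3 (array([ 0,  0,  0,  0,  0,  0,  0,  0,  0,  2,  2,  0,  0,  0,  5, 16, 33,
       72, 62, 12,  9,  0,  0,  0]), array([-40, -36, -32, -28, -24, -20, -16, -12,  -8,  -4,   0,   4,   8,
        12,  16,  20,  24,  28,  32,  36,  40,  44,  48,  52,  56]))
top 2 (array([ 0,  0,  0,  0,  0,  0,  0,  0,  0, 36, 52, 51, 50, 50, 40, 53, 55,
       58, 32,  1,  5,  0,  0,  0]), array([-40, -36, -32, -28, -24, -20, -16, -12,  -8,  -4,   0,   4,   8,
        12,  16,  20,  24,  28,  32,  36,  40,  44,  48,  52,  56]))
top 3 (array([ 0,  0,  0,  0,  0,  0,  0,  0,  0,  0,  1, 21, 40, 49, 41, 55, 57,
       49, 40,  5,  2,  0,  0,  0]), array([-40, -36, -32, -28, -24, -20, -16, -12,  -8,  -4,   0,   4,   8,
        12,  16,  20,  24,  28,  32,  36,  40,  44,  48,  52,  56]))
```

View pics/c3.png

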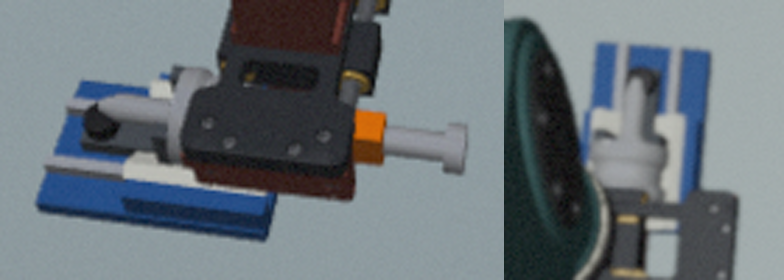

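Run:
```python
from h import *
for n in("top","side"):
    p=cv2.imread(f"pics/{n}0.png"); W=cloud(n,np.load(f"pics/{n}0.npy"))
    x=(W-RC)@U*1e3; y=(W-RC)@Nn*1e3; ok=(W[...,2]<.2)
    for lo in range(28,96,4):
        m=ok&(x>lo)&(x<lo+4)&(abs(y)<9); z=W[...,2][m]*1e3; 
        print(n,lo,len(z),np.round(np.percentile(z,[10,50,90]),1) if len(z) else '')
```

```text
top 28 23 [10.5 20.3 23.4]
top 32 38 [11.6 23.7 37. ]
top 36 23 [32.8 35.6 38.7]
top 40 14 [33.8 35.6 38.2]
top 44 16 [23.8 27.7 29. ]
top 48 22 [25.6 27.9 29.3]
top 52 22 [25.3 27.7 29.6]
top 56 20 [26.1 28.3 30.3]
top 60 26 [22.9 27.2 29. ]
top 64 24 [23.4 27.4 29.4]
top 68 36 [24.  27.4 38.7]
top 72 29 [27.5 38.4 41. ]
top 76 31 [27.3 39.2 42. ]
top 80 24 [14.3 38.5 40.5]
top 84 16 [17.7 27.7 40.2]
top 88 5 [11.9 12.1 18.8]
top 92 22 [ 9.6 11.2 13.3]
side 28 9 [12.7 22.1 24. ]
side 32 43 [11.3 23.1 35.2]
side 36 59 [11.3 35.5 37.8]
side 40 18 [28.  36.1 37.4]
side 44 1 [27.6 27.6 27.6]
side 48 6 [26.5 27.3 28.8]
side 52 17 [25.  27.7 28.7]
side 56 35 [26.5 27.7 28.9]
side 60 32 [24.3 27.5 28.7]
side 64 35 [24.2 27.6 28.8]
side 68 51 [20.7 28.1 32.9]
side 72 58 [15.6 35.3 40.6]
side 76 49 [17.2 38.8 40.1]
side 80 44 [12.  38.8 40.4]
side 84 39 [11.9 36.  39.9]
side 88 16 [11.7 21.2 28. ]
side 92 7 [10.8 12.3 12.6]
```

Run:
```python
from h import *
g=lambda s,y=0,z=0: tcp(RC+s*U+y*Nn+[0,0,z],YC)
f0=np.load("f0.npy")
def rep(s,z):
    f=np.mean([floc(f0) for _ in range(2)],0); e=(status.state()['tool_pos']-g(s,0,z))*1e3; print(round(s,4),round(z,4),np.round(f,2),np.round(e,2)); return f
s=-.043; z=0
robot.line_to(g(s),v=.02); robot.dwell(.2); f=rep(s,z)
for _ in range(4):
    if f[2]<2: break
    z+=.001; robot.line_to(g(s,0,z),v=.02); f=rep(s,z)
for s in(-.042,-.041,-.040,-.039):
    robot.line_to(g(s,0,z),v=.02); f=rep(s,z)
    if f[2]>4: z+=.0006
    if f[0]<-16: break
robot.dwell(.3); f=rep(s,z)
np.save("sz.npy",[s,z]); print(status.state()['t'])
```

```text
-0.043 0 [-9.41  1.58  3.73] [-3.45  0.13 -0.48]
-0.043 0.001 [-8.06  0.69  0.1 ] [-3.39  0.06 -0.9 ]
-0.042 0.001 [-9.95  0.76  0.98] [-4.45  0.12 -1.12]
-0.041 0.001 [-11.82   1.98   2.88] [-5.48  0.2  -1.22]
-0.04 0.001 [-13.38   1.38   3.26] [-6.51  0.23 -1.28]
-0.039 0.001 [-15.38   1.92   6.72] [-7.55  0.31 -1.37]
-0.039 0.0016 [-15.2    2.96   6.77] [-7.51  0.28 -1.95]
25.6917
```

Run:
```python
from h import *
g=lambda s,y=0,z=0: tcp(RC+s*U+y*Nn+[0,0,z],YC)
f0=np.load("f0.npy")
def rep(s,z):
    f=np.mean([floc(f0) for _ in range(2)],0); e=(status.state()['tool_pos']-g(s,0,z))*1e3; print(round(s,4),round(z,4),np.round(f,2),np.round(e,2)); return f
s=-.0455
robot.line_to(g(s,0,.001),v=.02); rep(s,.001)
for z in(.002,.003,.005):
    robot.line_to(g(s,0,z),v=.02); rep(s,z)
s=-.0475
for z in(.008,.012,.02,.035,.07):
    robot.line_to(g(s,0,z),v=.04); rep(s,z)
robot.dwell(.3); rep(s,.07)
print(status.state()['t'],status.state()['moment'],status.state()['grip_width']*88)
for n in("side","top"):
    p,d=imaging.snapshot(n); cv2.imwrite(f"pics/{n}4.png",p); np.save(f"pics/{n}4.npy",d)
a=cv2.imread("pics/side4.png")[290:410,170:350]; b=cv2.imread("pics/top4.png")[110:230,150:250]
cv2.imwrite("pics/c4.png",np.hstack([cv2.resize(a,None,fx=2.8,fy=2.8,interpolation=2),cv2.resize(b,None,fx=2.8,fy=2.8,interpolation=2)]))
```

```text
-0.0455 0.001 [-5.05  0.77 -3.03] [-0.82 -0.04 -0.35]
-0.0455 0.002 [-5.3   0.09 -3.35] [-0.79 -0.08 -0.33]
-0.0455 0.003 [-4.66  0.87 -3.92] [-0.77 -0.12 -0.25]
-0.0455 0.005 [-4.74 -0.73 -7.06] [-0.7  -0.17 -0.25]
-0.0475 0.008 [-1.82 -0.19 -3.21] [1.37 0.07 0.8 ]
-0.0475 0.012 [-0.03 -0.07 -2.93] [1.34 0.12 0.75]
-0.0475 0.02 [ 0.19  0.22 -3.16] [0.81 0.08 0.56]
-0.0475 0.035 [ 0.11 -0.3  -3.8 ] [0.21 0.02 0.31]
-0.0475 0.07 [ 0.4  -0.33 -4.33] [-0.3  -0.07 -0.28]
-0.0475 0.07 [-0.54  0.2  -3.27] [-0.11 -0.02 -0.19]
29.6167 [-0.03182137  0.242266   -0.03874214] 15.362700113560297
```

View pics/c4.png

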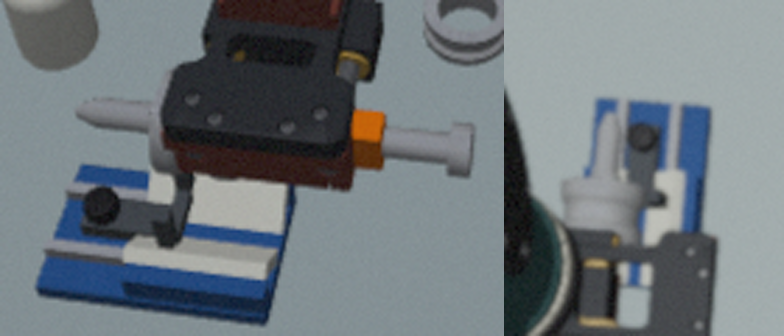

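```bash
cat > chk.py <<'E'
from h import *
from scipy.optimize import least_squares
def chk(tag,a,tp):
    u=np.array([np.cos(a),np.sin(a),0]); nn=np.array([-u[1],u[0],0]); o=tp-np.array([GX*u[0],GX*u[1],-.019])
    for n in("top","side"):
        d=np.load(f"pics/{n}{tag}.npy"); W=cloud(n,d); s=(W-o)@u; y=(W-o)@nn; dz=W[...,2]-o[2]; ok=d>0
        for lo,hi,r in((.086,.099,.007),(.1,.112,.007),(-.05,-.026,.007)):
            m=ok&(s>lo)&(s<hi)&(abs(y)<.02)&(dz>-.006)&(dz<.012); Q=np.c_[y[m],dz[m]]
            if len(Q)<15: continue
            q=least_squares(lambda p:np.hypot(Q[:,0]-p[0],Q[:,1]-p[1])-r,[0,0],loss="soft_l1",f_scale=.001)
            print(n,lo,len(Q),"axis y,z mm",np.round(q.x*1e3,2))
        m=ok&(abs(y)<.022)&(dz>.013)&(dz<.03)&(s>.03)&(s<.12); h=np.histogram(s[m]*1e3,np.arange(38,92,2)); print(n,"ring x",dict(zip(h[1][:-1].astype(int),h[0])))
        m=ok&(s>.1)&(s<.14)&(abs(y)<.01)&(abs(dz)<.01); print("  nose end",np.percentile(s[m]*1e3,99) if m.any() else '')
E
python3 - <<'E'
from chk import *
chk("4",YC,status.state()['tool_pos'])
E
```

```text
top 0.086 70 axis y,z mm [-0.11 -2.3 ]
top 0.1 63 axis y,z mm [ 0.04 -2.82]
top -0.05 136 axis y,z mm [-0.14 -0.16]
top ring x {np.int64(38): np.int64(0), np.int64(40): np.int64(0), np.int64(42): np.int64(0), np.int64(44): np.int64(0), np.int64(46): np.int64(1), np.int64(48): np.int64(1), np.int64(50): np.int64(3), np.int64(52): np.int64(19), np.int64(54): np.int64(28), np.int64(56): np.int64(25), np.int64(58): np.int64(24), np.int64(60): np.int64(20), np.int64(62): np.int64(20), np.int64(64): np.int64(26), np.int64(66): np.int64(23), np.int64(68): np.int64(23), np.int64(70): np.int64(27), np.int64(72): np.int64(31), np.int64(74): np.int64(26), np.int64(76): np.int64(25), np.int64(78): np.int64(31), np.int64(80): np.int64(12), np.int64(82): np.int64(0), np.int64(84): np.int64(0), np.int64(86): np.int64(0), np.int64(88): np.int64(0)}
  nose end 122.85076833930697
side 0.086 96 axis y,z mm [-0.26 -1.73]
side 0.1 99 axis y,z mm [-0.45 -2.26]
side -0.05 211 axis y,z mm [-0.59  0.47]
side ring x {np.int64(38): np.int64(0), np.int64(40): np.int64(0), np.int64(42): np.int64(0), np.int64(44): np.int64(0), np.int64(46): np.int64(0), np.int64(48): np.int64(0), np.int64(50): np.int64(0), np.int64(52): np.int64(0), np.int64(54): np.int64(0), np.int64(56): np.int64(0), np.int64(58): np.int64(0), np.int64(60): np.int64(0), np.int64(62): np.int64(0), np.int64(64): np.int64(0), np.int64(66): np.int64(0), np.int64(68): np.int64(0), np.int64(70): np.int64(0), np.int64(72): np.int64(0), np.int64(74): np.int64(0), np.int64(76): np.int64(6), np.int64(78): np.int64(34), np.int64(80): np.int64(34), np.int64(82): np.int64(3), np.int64(84): np.int64(0), np.int64(86): np.int64(0), np.int64(88): np.int64(0)}
  nose end 123.28465610475975
```

```bash
cat >> h.py <<'E'
from scipy.spatial.transform import Rotation as RR
PT=np.radians(1.1); A1=np.array([.537,-.1730,.065])
UA=np.array([np.cos(YA),np.sin(YA),0]); NA=np.array([-UA[1],UA[0],0])
PR=RR.from_rotvec(-PT*NA).as_matrix()
def tp2(o): return np.asarray(o,float)+PR@(UA*GX+[0,0,-.019])
RP=PR@Rt(YA)
E
python3 - <<'E'
from chk import *
g=lambda s,y=0,z=0: tcp(RC+s*U+y*Nn+[0,0,z],YC)
robot.line_to(g(-.0475,0,.135),v=.12)
robot.line_to(g(-.165,0,.135),v=.15)
robot.line_to(tcp([A1[0]-.06,A1[1],.185],YA),v=.2,frame=Rt(YA))
robot.line_to(tp2(A1+[0,0,.10]),v=.12,frame=RP)
robot.line_to(tp2(A1+[0,0,.018]),v=.08); robot.dwell(.4)
s=status.state(); print(s['t'],(s['tool_pos']-tp2(A1+[0,0,.018]))*1e3, s['ft_force'])
np.save("f1.npy",np.mean([status.state()['ft_force'] for _ in range(4)],0))
for n in("side","top"):
    p,d=imaging.snapshot(n); cv2.imwrite(f"pics/{n}5.png",p); np.save(f"pics/{n}5.npy",d)
chk("5",YA,A1+UA*GX+[0,0,.018-.019])
a=cv2.imread("pics/side5.png")[150:270,180:380]
cv2.imwrite("pics/c5.png",cv2.resize(a,None,fx=3.5,fy=3.5,interpolation=2))
E
```

```text
35.4167 [ 0.08660415 -0.04530263  0.17626674] [-0.1574389   0.52838347 -7.22486871]
top -0.05 125 axis y,z mm [-0.3  -0.25]
top ring x {np.int64(38): np.int64(0), np.int64(40): np.int64(0), np.int64(42): np.int64(0), np.int64(44): np.int64(0), np.int64(46): np.int64(0), np.int64(48): np.int64(0), np.int64(50): np.int64(0), np.int64(52): np.int64(0), np.int64(54): np.int64(0), np.int64(56): np.int64(0), np.int64(58): np.int64(0), np.int64(60): np.int64(0), np.int64(62): np.int64(0), np.int64(64): np.int64(0), np.int64(66): np.int64(0), np.int64(68): np.int64(0), np.int64(70): np.int64(0), np.int64(72): np.int64(0), np.int64(74): np.int64(0), np.int64(76): np.int64(0), np.int64(78): np.int64(0), np.int64(80): np.int64(0), np.int64(82): np.int64(0), np.int64(84): np.int64(0), np.int64(86): np.int64(0), np.int64(88): np.int64(0)}
  nose end 
side 0.086 44 axis y,z mm [-0.19 -0.46]
side 0.1 46 axis y,z mm [-0.08 -0.52]
side -0.05 96 axis y,z mm [-0.41 -0.51]
side ring x {np.int64(38): np.int64(2), np.int64(40): np.int64(7), np.int64(42): np.int64(7), np.int64(44): np.int64(6), np.int64(46): np.int64(21), np.int64(48): np.int64(12), np.int64(50): np.int64(14), np.int64(52): np.int64(11), np.int64(54): np.int64(13), np.int64(56): np.int64(11), np.int64(58): np.int64(8), np.int64(60): np.int64(10), np.int64(62): np.int64(13), np.int64(64): np.int64(9), np.int64(66): np.int64(12), np.int64(68): np.int64(11), np.int64(70): np.int64(18), np.int64(72): np.int64(18), np.int64(74): np.int64(13), np.int64(76): np.int64(14), np.int64(78): np.int64(15), np.int64(80): np.int64(15), np.int64(82): np.int64(3), np.int64(84): np.int64(0), np.int64(86): np.int64(0), np.int64(88): np.int64(0)}
  nose end 123.34417697816227
```

View pics/c5.png

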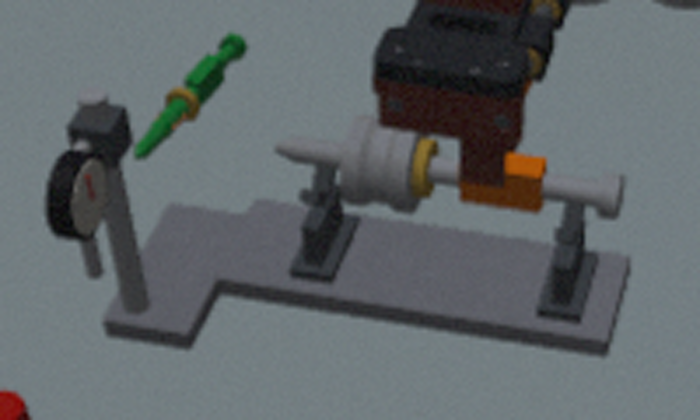

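Run:
```python
from h import *
f1=np.load("f1.npy"); print(f1)
h=.018
while h>-.004:
    h-= .004 if h>.007 else .0007
    robot.line_to(tp2(A1+[0,0,h]),v=.03 if h>.006 else .015)
    f=np.mean([status.state()['ft_force'] for _ in range(4)],0)-f1; m=status.state()['moment']; print(round(h,4),np.round(f,1),np.round(m,2))
    if f[2]>7: break
robot.dwell(.3); s=status.state(); print(s['t'],s['ft_force']-f1,s['tool_pos']-np.load("home.npy")); np.save("h.npy",h)
```

```text
[-0.1574389   0.52838347 -7.22486871]
0.014 [ 0.3 -1.4  0.4] [0.06 0.23 0.03]
0.01 [-0.9 -1.1  0.4] [0.07 0.25 0.04]
0.006 [ 1.  -1.3  0.3] [ 0.12  0.26 -0.01]
0.0053 [ 0.5 -1.5  0.3] [0.09 0.24 0.01]
0.0046 [-0.5  0.3  0.3] [ 0.07  0.29 -0.02]
0.0039 [ 0.5 -0.4  0.9] [ 0.09  0.32 -0.02]
0.0032 [0.9 0.4 0.8] [0.1  0.28 0.02]
0.0025 [0.2 0.1 0.5] [ 0.11  0.24 -0.02]
0.0018 [ 0.4 -0.1  0.2] [0.05 0.28 0.02]
0.0011 [-0.4 -0.5  0.7] [0.06 0.23 0.01]
0.0004 [-0.4 -0.3  0.6] [0.08 0.29 0.05]
-0.0003 [-0.3 -1.2  2. ] [-0.06  0.34 -0.  ]
-0.001 [-2.4  0.3 10.3] [0.12 0.7  0.04]
39.3 [-2.23237807 -0.52883776 13.37729396] [ 0.00052607 -0.00031245 -0.00025332]
```

Run:
```python
from h import *
f1=np.load("f1.npy"); h=float(np.load("h.npy"))
def rep(k): s=status.state(); print(k,round(s['t'],2),np.round(s['ft_force']-f1,1),np.round(s['moment'],2),round(s['grip_width']*88,2))
robot.line_to(tp2(A1+[0,0,h+.0004]),v=.01); rep("up")
for n in(25,10,3):
    jaws.gripper_to(0.0,n); robot.dwell(.15); rep(n)
jaws.gripper_to(.35); robot.dwell(.3); rep("open")
for n in("side","top"):
    p,d=imaging.snapshot(n); cv2.imwrite(f"pics/{n}6.png",p); np.save(f"pics/{n}6.npy",d)
a=cv2.imread("pics/side6.png")[150:270,180:380]
cv2.imwrite("pics/c6.png",cv2.resize(a,None,fx=3.5,fy=3.5,interpolation=2))
```

```text
up 39.55 [-1.9 -0.7 10.1] [-0.01  0.69 -0.01] 15.43
25 39.92 [-2.1 -1.6 13.2] [-0.16  0.44 -0.01] 15.88
10 40.28 [-2.  -1.5 12.8] [-0.25  0.35 -0.04] 15.87
3 40.65 [-0.1 -2.  12.5] [-0.31  0.16  0.04] 16.01
open 41.42 [-0.2 -0.2  6.7] [0.06 0.01 0.02] 30.78
```

View pics/c6.png

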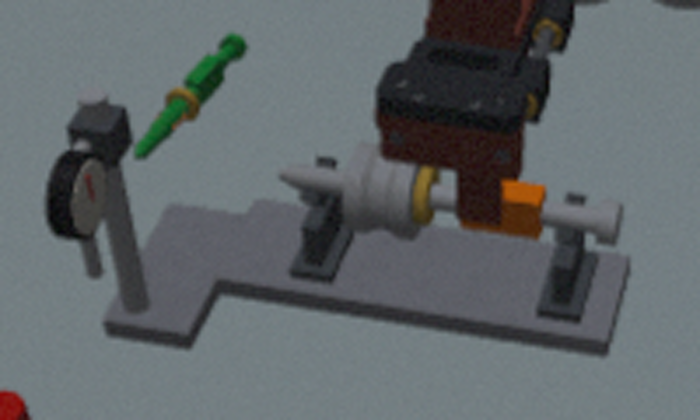

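The side picture shows the arbor in both V-rests (nose at crop pixel 285,180; tail at 610,220), with the ring against the collar at (425,195). The jaws are open, so I retreat straight up and check from a clear view.

Run:
```python
from chk import *
robot.line_to(tp2(A1+[0,0,.1]),v=.08)
p=tp2(A1+[0,0,.1]); 
robot.line_to([.40,-.30,.25],v=.2)
robot.dwell(.3); print(status.state()['t'],status.state()['ft_force'])
for n in("side","top"):
    p,d=imaging.snapshot(n); cv2.imwrite(f"pics/{n}7.png",p); np.save(f"pics/{n}7.npy",d)
chk("7",YA,A1+UA*GX+[0,0,-.019])
from scipy.optimize import least_squares
for n in("top","side"):
    W=cloud(n,np.load(f"pics/{n}7.npy")); P=cv2.imread(f"pics/{n}7.png"); H,S,V=cv2.split(cv2.cvtColor(P,cv2.COLOR_BGR2HSV))
    for k in("0","7"):
        W=cloud(n,np.load(f"pics/{n}{k}.npy")); P=cv2.imread(f"pics/{n}{k}.png"); H,S,V=cv2.split(cv2.cvtColor(P,cv2.COLOR_BGR2HSV))
        m=(H>5)&(H<18)&(S>150)&(W[...,2]>.074)&(W[...,2]<.083)&(abs(W[...,0]-.53)<.05)&(abs(W[...,1]+.17)<.03); print(n,k,"block",m.sum(),W[m].mean(0))
a=cv2.imread("pics/side7.png")[150:270,180:380]; b=cv2.imread("pics/top7.png")[160:290,340:420]
cv2.imwrite("pics/c7.png",np.hstack([cv2.resize(a,(530,318),interpolation=2),cv2.resize(b,(196,318),interpolation=2)]))
cv2.imwrite("pics/s7.png",cv2.imread("pics/top7.png"))
```

```text
44.4667 [-0.41548519 -0.33706211  0.58543773]
top 0.086 87 axis y,z mm [ 0.39 -0.25]
top 0.1 113 axis y,z mm [-0.92 -0.07]
top -0.05 205 axis y,z mm [-0.16 -0.46]
top ring x {np.int64(38): np.int64(8), np.int64(40): np.int64(10), np.int64(42): np.int64(9), np.int64(44): np.int64(27), np.int64(46): np.int64(29), np.int64(48): np.int64(24), np.int64(50): np.int64(25), np.int64(52): np.int64(29), np.int64(54): np.int64(22), np.int64(56): np.int64(19), np.int64(58): np.int64(23), np.int64(60): np.int64(20), np.int64(62): np.int64(22), np.int64(64): np.int64(18), np.int64(66): np.int64(22), np.int64(68): np.int64(29), np.int64(70): np.int64(31), np.int64(72): np.int64(27), np.int64(74): np.int64(29), np.int64(76): np.int64(25), np.int64(78): np.int64(26), np.int64(80): np.int64(12), np.int64(82): np.int64(0), np.int64(84): np.int64(0), np.int64(86): np.int64(0), np.int64(88): np.int64(0)}
  nose end 121.6987034387147
side 0.086 55 axis y,z mm [ 0.44 -0.37]
side 0.1 76 axis y,z mm [ 0.62 -0.66]
side -0.05 138 axis y,z mm [-0.19 -0.54]
side ring x {np.int64(38): np.int64(2), np.int64(40): n
[... 222 characters left out ...]
.int64(11), np.int64(58): np.int64(9), np.int64(60): np.int64(11), np.int64(62): np.int64(12), np.int64(64): np.int64(12), np.int64(66): np.int64(8), np.int64(68): np.int64(16), np.int64(70): np.int64(15), np.int64(72): np.int64(18), np.int64(74): np.int64(16), np.int64(76): np.int64(13), np.int64(78): np.int64(12), np.int64(80): np.int64(14), np.int64(82): np.int64(6), np.int64(84): np.int64(0), np.int64(86): np.int64(0), np.int64(88): np.int64(0)}
  nose end 123.4176974625534
top 0 block 200 [ 0.53701999 -0.17285602  0.07755915]
top 7 block 194 [ 0.53709997 -0.17259053  0.07755087]
side 0 block 154 [ 0.53802768 -0.17151685  0.07693618]
side 7 block 154 [ 0.53788412 -0.17149735  0.07699238]
```

View pics/c7.png

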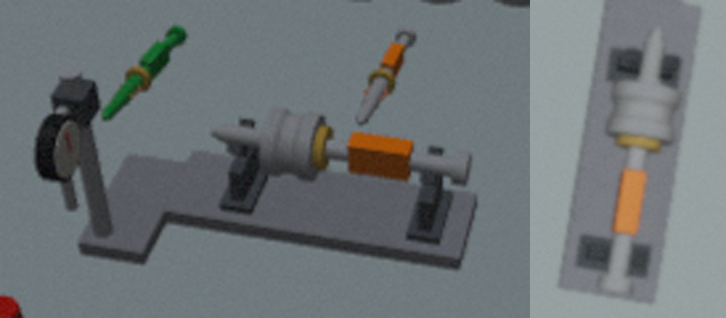

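View pics/s7.png

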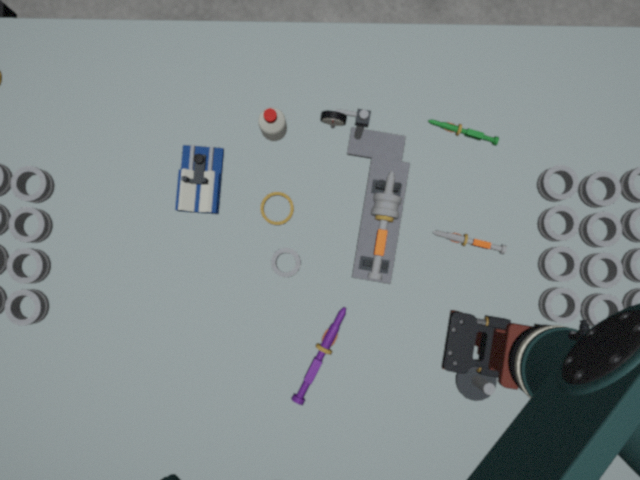

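The arbor block is back within about 0.3 mm of where it started. The ring sits at 45–81 mm on the arbor, against the collar, and the bystanders haven't moved (top view: ring at 386,205; cage 277,208; spare ring 286,262; oil 271,122).

```bash
python3 -c "
from station import robot
robot.sign_off()"
```

```text
the job is handed in; nothing more can be done
```

I threaded the arbor through the ring until the stop held it and pushed the ring home against the collar. I then lifted both out, laid the arbor back in its two V-rests and handed the job in at about 44.5 s. The sign-off gives no verdict.

**Last checks**
- **Arbor:** the block is within 0.3 mm of its starting position, and both journals are within about 1 mm of the axis they lay on at the start.
- **Ring:** it spans about 45–81 mm on the arbor, so it is home against the collar.
- **Surroundings:** the bystanders look unmoved, and the hand is clear and touching nothing.

**Forces:** I pressed to about 15 N along the axis, with up to about 10 N downward at one point from arm flex. I eased that off. Setting the arbor down peaked at about 13 N.

**What didn't go as expected**
- I never felt the 4–8 N push of the spring leaves, only about 2 N of drag. I judged the ring home from the hard stop, and the pictures after lifting agreed.
- The arbor tipped about 1° nose-down in the grip under the ring's weight. I corrected this by tilting the tool before setting it down.
- The two cameras disagreed by about 1.5 mm on the sideways position of the front journal at the end.

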